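# Put the dosing cups back on their detergent tubs

## Task

Tidy the laundry counter: stand each of the four white dosing cups upright in the middle of the lid of the detergent tub of its own kind - large round cup on the large round tub, small round on small round, square on square, six-sided on six-sided; which way each is turned does not matter. Leave the coffee mug that stands among them in its place and upright.

Things in the scene. Friction and masses are not known exactly. Their poses are not given: they have to be found in the camera images.
- cup_large_round: Large round dosing cup, straight-sided, 64 mm outer diameter, 58 mm high. Loose, white plastic, open at the top, wall 3 mm, floor 4 mm, no handle, about 35 g; starts upright on the counter. Origin: centre of the underside, z up. 
- cup_small_round: Small round dosing cup, straight-sided, 40 mm outer diameter, 45 mm high. Loose, white plastic, open at the top, wall 3 mm, floor 4 mm, no handle, about 35 g; starts upright on the counter. Origin: centre of the underside, z up. 
- cup_square: Square dosing cup, 50 by 50 mm outside, 50 mm high. Loose, white plastic, open at the top, wall 3 mm, floor 4 mm, no handle, about 35 g; starts upright on the counter. Origin: centre of the underside, z up. x and y axes are square to its sides.
- cup_hex: Six-sided dosing cup (regular hexagon), 50 mm across flats, 50 mm high. Loose, white plastic, open at the top, wall 3 mm, floor 4 mm, no handle, about 35 g; starts upright on the counter. Origin: centre of the underside, z up. The x axis is square to one pair of flats, the others are at 60 degrees steps.
- tub_large_round: Large round detergent tub, lid 130 mm in diameter. Fixed: closed low tub, white wall and a flat grey lid; 65 mm high in all (flat lid top 65 mm above the origin). Origin: centre of the underside, z up. 
- tub_small_round: Small round detergent tub, lid 90 mm in diameter. Fixed: closed low tub, white wall and a flat grey lid; 65 mm high in all (flat lid top 65 mm above the origin). Origin: centre of the underside, z up. 
- tub_square: Square detergent tub, lid 105 by 105 mm. Fixed: closed low tub, white wall and a flat grey lid; 65 mm high in all (flat lid top 65 mm above the origin). Origin: centre of the underside, z up. x and y axes are square to its sides.
- tub_hex: Six-sided detergent tub, lid 110 mm across flats. Fixed: closed low tub, white wall and a flat grey lid; 65 mm high in all (flat lid top 65 mm above the origin). Origin: centre of the underside, z up. x axis square to one pair of flats.
- mug: White ceramic coffee mug, the only cup with a handle: 74 mm outer diameter, 72 mm high, about 0.28 kg, loose, standing upright in the row of dosing cups; not to be moved. Origin: centre of the underside, z up. The handle sticks out to its +y.
There are look-alikes about, which are no part of the job. What is shaped like the tub_small_round but red is not meant.

How it is judged (in metres and radians):
At the end, for the whole second after the job is handed in: Each dosing cup stands released and at rest, upright (within 7 degrees), open end up, on the lid of the tub of its own shape and size, its centre within 15 mm of the lid centre (underside within 5 mm of the lid top); the mug is within 30 mm of where it started (horizontal distance between cup_large_round and tub_large_round below 0.015 m and z of cup_large_round in the frame of tub_large_round between 0.06 and 0.07 m and angle between each of cup_large_round, cup_small_round, cup_square, cup_hex's own z axis and vertical below 0.12 rad and linear speed of each of cup_large_round, cup_small_round, cup_square, cup_hex below 0.02 m/s and angular speed of each of cup_large_round, cup_small_round, cup_square, cup_hex below 0.2 rad/s and horizontal distance between cup_small_round and tub_small_round below 0.015 m and z of cup_small_round in the frame of tub_small_round between 0.06 and 0.07 m and horizontal distance between cup_square and tub_square below 0.015 m and z of cup_square in the frame of tub_square between 0.06 and 0.07 m and horizontal distance between cup_hex and tub_hex below 0.015 m and z of cup_hex in the frame of tub_hex between 0.06 and 0.07 m and distance of mug from where it was at the start of the episode below 0.03 m); the robot touches nothing.
It fails at once if the coffee mug is pushed more than 30 mm from its place (distance of mug from where it was at the start of the episode above 0.03 m).
It fails at once if the coffee mug is tipped more than 20 degrees (angle between mug's own z axis and vertical above 0.35 rad).
It also fails if it takes over 104 s, if anything falls off the work surface, if the arm or the gripper's body presses on something with over 40 N, if the wrist force passes 120 N, or if a joint passes its speed limit or range.

## Robot

A 6-joint arm with a two-finger parallel gripper is mounted at the origin on the work surface. World frame = base frame: x ahead of the robot, y to its left, z up, the work surface at z = 0. Lengths are in mm, angles in degrees, forces in N, time in s.
With the tool pointing down it reaches from about 275 to 725 mm from the base axis. Payload 15.9 kg.
Tool frame: the origin (TCP) lies midway between the tips of the shut fingers; the grasp point (between the pads) lies 19 mm behind it; z points along the fingers, y is the line along which they close (so a half turn about z gives the same grasp; the last joint's range is limited). The gripper opens to 85 mm and grips with 20 to 120 N. Pads are 22 mm wide; open, the fingers measure 114 mm over their backs; the gripper's body (76 mm by 85 mm) begins 54 mm behind the grasp point. The pads swing forward as they close: fully open they stand 13 mm farther back than shut.
Start: joints at [71.505, 12.198, -1.971, 75.831, 0, 90], TCP at [158.605, 474.162, 231.306] pointing down, gripper open.
Joint ranges: [-170.91, 170.91], [-42.67, 98.43], [-65.05, 77.54], [-120.47, 116.71], [-90, 82.35], [-180, 180]. Speed limits (degrees/s): [108.29, 108.29, 136.94, 147.25, 180, 180].

## Interface

Orientations are given as [roll, pitch, yaw] about the fixed x, y, z axes, in that order (R = Rz(yaw) Ry(pitch) Rx(roll)).
In Python, from station import bot, vision, finish_job gives the robot as it stands.
- The arm moves only by the shell command python3 -m pendant 'ROWS' [OPENING] [FORCE]. ROWS is JSON, one flat list of numbers, 6 for each row, row after row: the shift along the world's x, y, z in cm, then the turn, a rotation vector about the world's x, y, z in rad. In form: [x, y, z, wx, wy, wz, x, y, z, wx, wy, wz, ...]. A call has 1 to 10 rows; each row is the pose to reach, as a shift and turn from the pose commanded when the call began; what a row does not reach only later rows make up. A row lasts 1/12 s, in which the tool goes at most 41.7 mm and 7.16 degrees, less where a joint would pass 70% of its speed; a pose out of reach is approached as far as the arm can. A call with a gripper value outside its range is refused whole. OPENING is the finger opening in cm, from 0 to 8.54, set as the call begins (- or left out, the last holds). The fingers move at their own pace and stop on an object; FORCE is the grip in N (left out, the last holds). Time passes only in rows, so rows that repeat a pose let the fingers close. It gives the time, the measured TCP pose, the force, the opening and the grip force at its end, in the units of the state.
- bot.sense(): the state, without advancing time (a new reading comes with each control period).
- vision.read_camera(name): name is "scene" or "top"; returns a dict with "frame" (384x512x3 uint8, red, green, blue), "fx", "fy", "cx", "cy" (pixels), "pose" (4x4, takes a point from camera to world coordinates). Camera axes: x right, y down, z forward; pixel columns grow to the right and rows downward; lengths in mm; the calibration is good to about 2 mm. A picture is of the moment at which its call begins. There is no depth.
- finish_job(): hands the job in; it is judged then, once.
Trained networks look in a picture, given as the dict that the camera call returned (one of the last four; its "shot" number tells which), for a name from the list of things; names that differ only in an ending like _2 or _b are one class to them, and where a whole thing is asked for, a point or a joint stands for the part that bears it (a point fixed in the world has none). Each returns a list of dicts, best first, with "score" (0 to 1); they miss things now and then, are a little off and sometimes report something else, mostly with a low value. They report only what shows in the picture. A call takes as long as a camera call. They do not tell look-alikes from the thing itself.
- vision.find_in(picture, query): "xy" ([column, row] in pixels, amid what is visible of it).
- vision.masks_of(picture, query): "region" (384x512 bool, what is visible of it) and "xy" ([column, row] in pixels, amid what is visible of it).
- vision.landmark_of(picture, query): "xy" ([column, row] in pixels: a listed point, or the origin of a listed thing).
The state is a dict: "clock": time; "q": joint angles; "qvel": joint speeds; "tau": joint torques, N m; "position": TCP position; "eef_rot": TCP orientation; "ft_force": force on the tool from outside, world axes, zero at the start; "ft_torque": the same for the moment, N m; "finger_gap": opening from 0.0 (shut) to 1.0 (fully open); "finger_force": force on a finger pad.
Only numpy, scipy, OpenCV 4.12 (cv2) and the standard library are available. Lean on these libraries where they do the work, as an engineer would, in place of code of your own. Each camera call takes 0.05 s, during which the arm holds its last target. There are 200 camera calls.

## Working session

There is one attempt and no reset: what is moved stays moved. The work goes in short steps, Python scripts to look and compute and a shell command to move; the robot and the scene stay as the last step left them, time stands still between calls to the robot, and variables do not carry over. Pictures are saved under pics/ and viewed, at most 14 in all, crops included, and the job is handed in when it is done.

```bash
mkdir -p pics
cat > h.py <<'E'
from station import bot, vision, finish_job
import numpy as np, cv2
def ray(p,xy):
    d=np.array([(xy[0]-p["cx"])/p["fx"],(xy[1]-p["cy"])/p["fy"],1.]); T=np.array(p["pose"]); return T[:3,3],T[:3,:3]@d
def atz(p,xy,z):
    o,d=ray(p,xy); return o+d*(z-o[2])/d[2]
def tri(p1,a,p2,b):
    o1,d1=ray(p1,a);o2,d2=ray(p2,b)
    s=np.linalg.lstsq(np.c_[d1,-d2],o2-o1,rcond=None)[0]
    x,y=o1+s[0]*d1,o2+s[1]*d2
    return (x+y)/2,np.linalg.norm(x-y)
def save(p,n): cv2.imwrite("pics/"+n,cv2.cvtColor(p["frame"],cv2.COLOR_RGB2BGR))
names=["cup_large_round","cup_small_round","cup_square","cup_hex","tub_large_round","tub_small_round","tub_square","tub_hex","mug"]
E
python3 - <<'E'
from h import *
P={n:vision.read_camera(n) for n in("top","scene")}
for n,p in P.items():
    save(p,n+"0.png"); print(n,np.round(p["pose"],3).tolist(),p["fx"],p["cx"],p["cy"])
for q in names:
    for n,p in P.items():
        print(q,n,[(np.round(r["xy"]).tolist(),round(r["score"],2)) for r in vision.landmark_of(p,q)[:4]])
s=bot.sense();print(s["position"],s["eef_rot"],s["clock"])
E
```

```text
top [[-0.009, -0.991, 0.137, 313.825], [-1.0, 0.008, -0.013, 72.14], [0.012, -0.137, -0.99, 1431.737], [0.0, 0.0, 0.0, 1.0]] 469.46379645048887 256.80618087747393 197.24202408842024
scene [[0.003, 0.524, -0.852, 1561.473], [1.0, -0.012, -0.004, 86.472], [-0.012, -0.852, -0.524, 701.732], [0.0, 0.0, 0.0, 1.0]] 429.45580444854846 249.52599444657088 193.61903893257062
cup_large_round top [([354.0, 212.0], 0.9), ([240.0, 213.0], 0.48)]
cup_large_round scene [([142.0, 201.0], 0.92), ([300.0, 194.0], 0.26)]
cup_small_round top [([244.0, 149.0], 0.58)]
cup_small_round scene []
cup_square top [([316.0, 209.0], 0.92)]
cup_square scene [([180.0, 203.0], 0.77)]
cup_hex top [([276.0, 213.0], 0.71)]
cup_hex scene [([219.0, 200.0], 0.7)]
tub_large_round top [([246.0, 151.0], 0.91)]
tub_large_round scene [([255.0, 244.0], 0.84), ([258.0, 200.0], 0.47)]
tub_small_round top [([182.0, 162.0], 0.93), ([135.0, 149.0], 0.91), ([148.0, 264.0], 0.74)]
tub_small_round scene [([322.0, 230.0], 0.72), ([384.0, 242.0], 0.59), ([341.0, 178.0], 0.57)]
tub_square top [([365.0, 156.0], 0.88)]
tub_square scene [([113.0, 238.0], 0.98)]
tub_hex top [([302.0, 152.0], 0.93)]
tub_hex scene [([186.0, 241.0], 0.75)]
mug top [([197.0, 220.0], 0.74)]
mug scene [([302.0, 197.0], 0.9)]
[158.59654796 474.16265082 231.29671075] [-1.79998047e+02 -7.00990911e-05  1.61505381e+02] 1.0
```

View pics/top0.png

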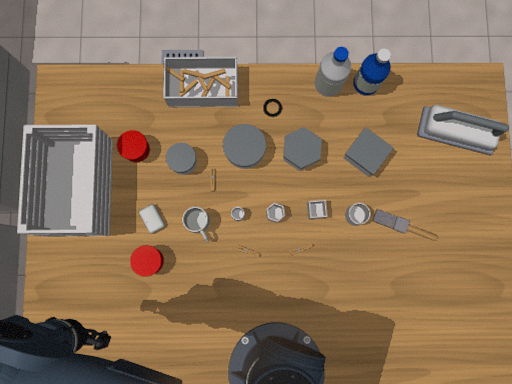

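View pics/scene0.png

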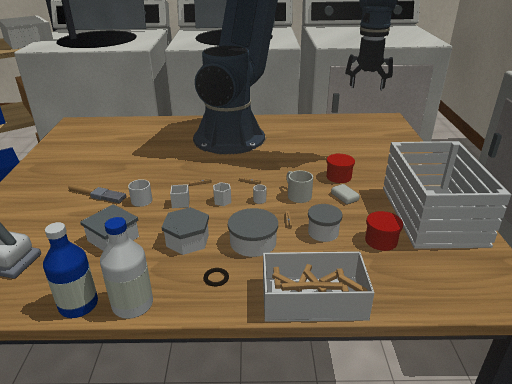

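Top view, candidates. The white cups are small round (238,213), hex (276,213), square (318,209) and large round (358,213). The mug, with its handle, is at (196,220). The grey lids are small round (181,158), large round (245,146), hex (303,148) and square (369,151). The red look-alikes at (132,146) and (147,261) are excluded, as are the white block at (151,219) and the brush.

Next I fit prism models to the silhouettes in both views.

```bash
cat >> h.py <<'E'
from scipy.optimize import minimize
def poly(kind,s):
    n={"r":48,"s":4,"h":6}[kind]; R=s/2/(1 if kind=="r" else np.cos(np.pi/n)); a=(np.arange(n)+(.5 if n<48 else 0))*2*np.pi/n
    return np.c_[R*np.cos(a),R*np.sin(a)]
SH={"cup_large_round":("r",64,58),"cup_small_round":("r",40,45),"cup_square":("s",50,50),"cup_hex":("h",50,50),"tub_large_round":("r",130,65),"tub_small_round":("r",90,65),"tub_square":("s",105,65),"tub_hex":("h",110,65),"mug":("r",74,72)}
def proj(p,X):
    T=np.array(p["pose"]); c=(X-T[:3,3])@T[:3,:3]; return np.c_[c[:,0]/c[:,2]*p["fx"]+p["cx"],c[:,1]/c[:,2]*p["fy"]+p["cy"]]
def sil(p,q,v):
    k,s,h=SH[q]; P=poly(k,s); c,sn=np.cos(v[3]),np.sin(v[3]); P=P@np.array([[c,sn],[-sn,c]])+v[:2]
    X=np.r_[np.c_[P,np.full(len(P),v[2])],np.c_[P,np.full(len(P),v[2]+h)]]
    hull=cv2.convexHull(proj(p,X).astype(np.float32)); m=np.zeros((384,512),np.uint8)
    cv2.fillPoly(m,[np.round((hull*256)).astype(np.int32)],255,cv2.LINE_AA,8); return m/255.
def fit(q,obs,v0):
    f=lambda v:sum(np.abs(cv2.GaussianBlur(sil(p,q,v),(0,0),1)-cv2.GaussianBlur(m.astype(float),(0,0),1)).sum()/m.sum() for p,m in obs)
    best=None
    for y in (0,) if SH[q][0]=="r" else np.radians([0,15,30,45,60,75]):
        S=np.tile(np.r_[v0,y],(5,1)); S[1:]+=np.diag([10,10,8,.2])
        r=minimize(f,S[0],method="Nelder-Mead",options=dict(initial_simplex=S,maxfev=220))
        if best is None or r.fun<best.fun: best=r
    return best
def pick(p,q,near,tol=22):
    L=[r for r in vision.masks_of(p,q) if np.hypot(*(np.array(r["xy"])-near))<tol]
    return L[0]["region"] if L else None
E
cat > m.py <<'E'
from h import *
T=vision.read_camera("top");S=vision.read_camera("scene")
near=dict(cup_large_round=(358,213),cup_small_round=(238,213),cup_square=(318,209),cup_hex=(276,213),tub_large_round=(245,146),tub_small_round=(181,158),tub_square=(369,151),tub_hex=(303,148))
for q,n in near.items():
    x0=atz(T,n,50); h=SH[q][2]
    obs=[]
    for p,nn in ((T,n),(S,proj(S,np.r_[x0[:2],h/2][None])[0])):
        m=pick(p,q,nn,14)
        if m is not None: obs.append((p,m))
    r=fit(q,obs,np.r_[x0[:2],0]); print(q,len(obs),[int(m.sum()) for _,m in obs],np.round(r.x[:3],1),"yaw",round(np.degrees(r.x[3]),1),"cost",round(r.fun,3))
m=[r for r in vision.masks_of(T,"mug")][:1]; print([r["xy"] for r in m])
im=cv2.cvtColor(T["frame"],cv2.COLOR_RGB2BGR)[130:250,120:400]; cv2.imwrite("pics/crop1.png",cv2.resize(im,None,fx=2.8,fy=2.8,interpolation=cv2.INTER_CUBIC))
E
time python3 m.py
```

```text
cup_large_round 2 [465, 552] [ 4.541e+02 -2.483e+02  1.000e-01] yaw 11.1 cost 0.172
cup_small_round 2 [134, 207] [458.1 112.1   0.6] yaw 7.0 cost 0.709
cup_square 2 [344, 376] [ 470.7 -126.6    1.4] yaw 9.8 cost 0.349
cup_hex 2 [284, 309] [ 4.604e+02 -1.000e-01 -2.200e+00] yaw 33.6 cost 0.418
tub_large_round 2 [1530, 2055] [661.2  90.7  -0.7] yaw 6.5 cost 0.223
tub_small_round 2 [758, 1086] [622.  280.3  -4.4] yaw 14.5 cost 0.357
tub_square 1 [1324] [ 648.8 -288.9  -15.7] yaw 49.1 cost 0.111
tub_hex 2 [1226, 1743] [ 6.523e+02 -8.280e+01 -2.000e-01] yaw 36.0 cost 0.244
[[200.3, 221.1]]
real	0m46.692s
user	0m29.159s
sys	0m15.433s
```

View pics/crop1.png

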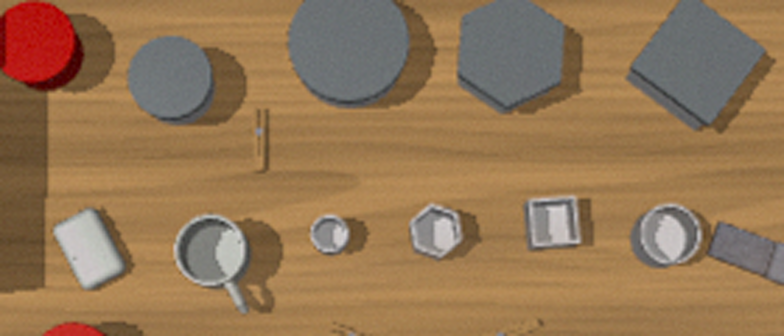

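The crop shows the four cups, the mug handle (toward lower right, away from the small cup) and the grey lids, all matching the choice. Next I refine the lids and rims with colour segmentation.

```bash
cat > m2.py <<'E'
from h import *
T=vision.read_camera("top"); hsv=cv2.cvtColor(T["frame"],cv2.COLOR_RGB2HSV).astype(int); h,s,v=hsv[...,0],hsv[...,1],hsv[...,2]
for q,n in dict(tub_large_round=(245,146),tub_small_round=(181,158),tub_square=(369,151),tub_hex=(303,148)).items():
    g=((s<75)&(h>85)&(h<130)&(abs(v-v[n[1],n[0]])<12)).astype(np.uint8); g=cv2.morphologyEx(g,cv2.MORPH_OPEN,np.ones((3,3)))
    _,l,st,c=cv2.connectedComponentsWithStats(g); i=l[n[1],n[0]]; X=atz(T,c[i],65); px=np.linalg.norm(atz(T,c[i]+[1,0],65)-X)
    print(q,c[i].round(1),X.round(1),"area mm2",int(st[i,4]*px*px),"expect",int(cv2.contourArea(poly(*SH[q][:2]).astype(np.float32))))
for q,n in dict(cup_large_round=(358,213),cup_small_round=(238,213),cup_square=(318,209),cup_hex=(276,213)).items():
    x,y=n; w=22; g=np.zeros_like(v,np.uint8); g[y-w:y+w,x-w:x+w]=((s<45)&(v>95))[y-w:y+w,x-w:x+w]; g[:,372:]=0
    _,l,st,c=cv2.connectedComponentsWithStats(g); i=1+np.argmax(st[1:,4])
    m=(l==i).astype(np.uint8); C=max(cv2.findContours(m,0,2)[0],key=cv2.contourArea); m=cv2.drawContours(m*0,[C],-1,1,-1)>0
    r=fit(q,[(T,m)],np.r_[atz(T,n,25)[:2],0]) if 0 else None
    k=lambda u:np.abs(cv2.GaussianBlur(sil(T,q,[u[0],u[1],0,u[2]]),(0,0),1)-cv2.GaussianBlur(m.astype(float),(0,0),1)).sum()/m.sum()
    B=min((minimize(k,[*atz(T,n,40)[:2],a],method="Nelder-Mead",options=dict(initial_simplex=np.array([*atz(T,n,40)[:2],a])+np.array([[0,0,0],[8,0,0],[0,8,0],[0,0,.2]]))) for a in np.radians([0,20,40,60,80])),key=lambda r:r.fun)
    print(q,int(m.sum()),B.x[:2].round(1),"yaw",np.degrees(B.x[2]).round(1),round(B.fun,3))
im=cv2.cvtColor(T["frame"],cv2.COLOR_RGB2BGR)[195:230,225:375]; cv2.imwrite("pics/crop2.png",cv2.resize(im,None,fx=5.3,fy=5.3,interpolation=cv2.INTER_CUBIC))
print(bot.sense()["clock"])
E
python3 m2.py
```

```text
tub_large_round [243.9 144.3] [663.1  91.2  65. ] area mm2 11408 expect 13235
tub_small_round [180.2 157. ] [625.5 280.5  65. ] area mm2 5320 expect 6343
tub_square [369.2 150.4] [ 641.9 -283.4   65. ] area mm2 8882 expect 11025
tub_hex [302.3 147.1] [653.2 -83.3  65. ] area mm2 8712 expect 10478
cup_large_round 423 [ 455.  -248.7] yaw 8.5 0.176
cup_small_round 146 [461.2 113.1] yaw -0.4 0.255
cup_square 312 [ 470.2 -127.9] yaw 102.0 0.216
cup_hex 260 [ 4.632e+02 -4.000e-01] yaw 34.4 0.179
2.0
```

View pics/crop2.png

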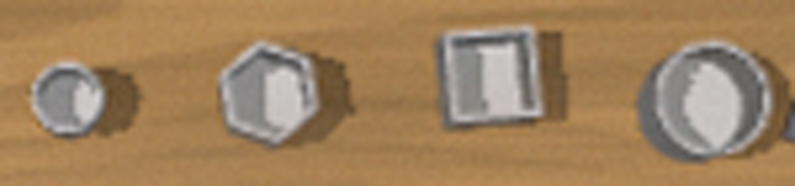

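All values agree with the stated sizes and reach, with heights near 0 for the cups and 65 for the lids. The hex cup has flats at about 95°, 35° and −25°, and the square's yaw is about 5°. I start with the small round cup, closing along about 5°.

```bash
python3 -m pendant '[30.1,-36.2,-5,0,0,-1.16,30.1,-36.2,-5,0,0,-1.16,30.1,-36.2,-5,0,0,-1.16,30.1,-36.2,-5,0,0,-1.16,30.1,-36.2,-5,0,0,-1.16,30.1,-36.2,-5,0,0,-1.16,30.1,-36.2,-5,0,0,-1.16,30.1,-36.2,-5,0,0,-1.16,30.1,-36.2,-5,0,0,-1.16,30.1,-36.2,-5,0,0,-1.16]' 8.5 25
python3 - <<'E'
from h import *
T=vision.read_camera("top");S=vision.read_camera("scene")
for q in names[4:8]:
    print(q,[r["xy"] for r in vision.landmark_of(T,q)[:1]],[r["xy"] for r in vision.landmark_of(S,q)[:1]],tri(T,vision.landmark_of(T,q)[0]["xy"],S,vision.landmark_of(S,q)[0]["xy"]))
E
```

```text
clock: 2.83
position: [424.5, 153.6, 187.3]
eef_rot: [180.0, -0.0, 94.6]
ft_force: [0.8, 1.8, 0.8]
finger_gap: 0.993
finger_force: 0.0
tub_large_round [[245.6, 150.9]] [[254.2, 245.9]] (array([661.92444315,  89.99800125, -14.57644933]), np.float64(6.090559208547644))
tub_small_round [[181.5, 159.3]] [[340.7, 177.7]] (array([603.16697717, 289.75254971, 154.51387445]), np.float64(53.34227488010287))
tub_square [[364.8, 154.4]] [[112.0, 240.9]] (array([ 645.96689024, -287.42870787,   -4.63876357]), np.float64(0.8878188915742488))
tub_hex [[303.2, 154.0]] [[183.9, 243.1]] (array([650.10423666, -94.72875928, -11.66264284]), np.float64(0.8436840616038053))
```

```bash
python3 -m pendant '[3.0,-3.5,-4,0,0,0,3.5,-4.1,-8,0,0,0,3.5,-4.1,-9,0,0,0,3.5,-4.1,-9,0,0,0,3.5,-4.1,-9,0,0,0]'
```

```text
clock: 4.15
position: [457.7, 114.3, 97.1]
eef_rot: [-179.9, 0.0, 95.0]
ft_force: [-0.7, 1.2, 0.8]
finger_gap: 0.994
finger_force: 0.0
```

```bash
python3 -m pendant '[0.2,-0.2,-3,0,0,0,0.2,-0.2,-6,0,0,0,0.2,-0.2,-8,0,0,0,0.2,-0.2,-8.7,0,0,0,0.2,-0.2,-8.7,0,0,0,0.2,-0.2,-8.7,0,0,0]'; python3 -m pendant '[0,0,0,0,0,0,0,0,0,0,0,0,0,0,0,0,0,0,0,0,0,0,0,0,0,0,0,0,0,0,0,0,0,0,0,0,0,0,0,0,0,0,0,0,0,0,0,0]' 0 25
```

```text
clock: 4.65
position: [461.4, 113.2, 12.1]
eef_rot: [179.9, -0.0, 95.1]
ft_force: [-0.4, 0.2, 0.7]
finger_gap: 0.997
finger_force: 0.0
clock: 5.32
position: [461.0, 112.7, 11.1]
eef_rot: [179.9, -0.0, 95.0]
ft_force: [-2.6, -0.1, 11.5]
finger_gap: 0.456
finger_force: 24.0
```

```bash
python3 -m pendant '[0,0,4,0,0,0,0,0,8,0,0,0,0,0,11,0,0,0,2.5,2.5,12,0,0,0,5,5.2,12,0,0,0,7.5,7.8,12,0,0,0,10,10.4,12,0,0,0,12.5,13,12,0,0,0,15,15.5,12,0,0,0,16.3,16.8,12,0,0,0]'; python3 -m pendant '[0,0,0,0,0,0,0,0,0,0,0,0,0,0,0,0,0,0]'
```

```text
clock: 6.15
position: [625.1, 283.1, 129.8]
eef_rot: [180.0, -0.0, 95.1]
ft_force: [0.8, 0.1, -0.4]
finger_gap: 0.454
finger_force: 26.2
clock: 6.4
position: [623.0, 280.0, 130.2]
eef_rot: [-180.0, 0.0, 95.0]
ft_force: [-0.7, 0.5, -0.6]
finger_gap: 0.455
finger_force: 26.2
```

```bash
python3 -m pendant '[0.1,0.1,-2.5,0,0,0,0.1,0.1,-4.2,0,0,0,0.1,0.1,-5.0,0,0,0,0.1,0.1,-5.3,0,0,0,0.1,0.1,-5.3,0,0,0,0.1,0.1,-5.3,0,0,0]'; python3 -m pendant '[0,0,0,0,0,0,0,0,0,0,0,0,0,0,0,0,0,0,0,0,0,0,0,0,0,0,0,0,0,0,0,0,0,0,0,0]' 8.5; python3 -m pendant '[0,0,2,0,0,0,0,0,5,0,0,0,0,0,8,0,0,0,0,0,8,0,0,0]'; python3 -c "
from h import *
save(vision.read_camera('scene'),'s1.png')"
```

```text
clock: 6.9
position: [624.8, 281.5, 78.6]
eef_rot: [179.9, -0.0, 95.0]
ft_force: [-0.7, -0.8, 0.2]
finger_gap: 0.456
finger_force: 26.2
clock: 7.4
position: [624.5, 281.6, 77.4]
eef_rot: [180.0, -0.0, 95.0]
ft_force: [-0.1, -0.1, 0.3]
finger_gap: 0.993
finger_force: 0.0
clock: 7.73
position: [626.5, 282.5, 163.5]
eef_rot: [179.6, -0.1, 95.0]
ft_force: [1.7, 0.6, 0.7]
finger_gap: 0.994
finger_force: 0.0
```

View pics/s1.png

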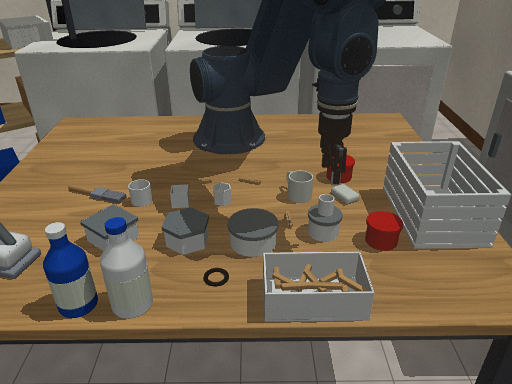

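The small cup stands on its tub at (326,205). Next is the hex cup.

```bash
python3 -m pendant '[-2,-3.4,0,0,0,-0.1,-4,-6.8,0,0,0,-0.2,-6,-10.2,0,0,0,-0.3,-8,-13.6,0,0,0,-0.4,-10,-17,0,0,0,-0.5,-12,-20.4,0,0,0,-0.52,-14,-23.8,-1,0,0,-0.52,-16,-27.2,-3,0,0,-0.52,-16.3,-28.1,-5.7,0,0,-0.52,-16.3,-28.1,-5.7,0,0,-0.52]'; python3 -m pendant '[0,0,0,0,0,0,0,0,0,0,0,0,0,0,0,0,0,0,0,0,0,0,0,0]'
```

```text
clock: 8.62
position: [457.4, -1.6, 96.3]
eef_rot: [-179.7, 0.2, 65.1]
ft_force: [-1.2, 0.5, -1.1]
finger_gap: 0.995
finger_force: 0.0
clock: 8.95
position: [462.6, 1.4, 101.2]
eef_rot: [179.9, -0.0, 65.3]
ft_force: [0.2, -0.2, 0.1]
finger_gap: 0.996
finger_force: 0.0
```

```bash
python3 -m pendant '[0,-0.1,-3,0,0,0,0,-0.1,-6,0,0,0,0,-0.1,-8,0,0,0,0,-0.1,-9,0,0,0,0,-0.1,-9,0,0,0,0,-0.1,-9,0,0,0]'; python3 -m pendant '[0,0,0,0,0,0,0,0,0,0,0,0,0,0,0,0,0,0,0,0,0,0,0,0,0,0,0,0,0,0,0,0,0,0,0,0,0,0,0,0,0,0,0,0,0,0,0,0]' 0 25
```

```text
clock: 9.45
position: [461.8, 0.0, 10.6]
eef_rot: [-180.0, 0.0, 65.3]
ft_force: [0.8, -0.2, 0.6]
finger_gap: 0.991
finger_force: 0.0
clock: 10.12
position: [462.3, -0.3, 11.4]
eef_rot: [179.9, -0.1, 65.3]
ft_force: [-0.8, 0.6, 10.5]
finger_gap: 0.589
finger_force: 24.2
```

The opening is 50.3 mm, so the grip is on the flats. Carrying it to (653,−83).

```bash
python3 -m pendant '[0,0,4,0,0,0,0,0,8,0,0,0,0,0,11,0,0,0,3,-1.3,12,0,0,0,6,-2.6,12,0,0,0,9,-3.9,12,0,0,0,12,-5.2,12,0,0,0,15,-6.5,12,0,0,0,18,-7.8,12,0,0,0,19.1,-8.3,12,0,0,0]'; python3 -m pendant '[0,0,0,0,0,0,0,0,0,0,0,0,0,0,0,0,0,0,0,0,0,0,0,0]'
```

```text
clock: 10.95
position: [655.3, -85.1, 130.1]
eef_rot: [179.9, -0.0, 65.2]
ft_force: [0.7, -0.8, -0.8]
finger_gap: 0.589
finger_force: 26.8
clock: 11.28
position: [651.8, -83.0, 130.8]
eef_rot: [180.0, -0.0, 65.3]
ft_force: [0.5, 0.5, -1.2]
finger_gap: 0.587
finger_force: 26.8
```

```bash
python3 -m pendant '[0.1,0,-2.5,0,0,0,0.1,0,-4.2,0,0,0,0.1,0,-5.0,0,0,0,0.1,0,-5.3,0,0,0,0.1,0,-5.3,0,0,0,0.1,0,-5.3,0,0,0]'; python3 -m pendant '[0,0,0,0,0,0,0,0,0,0,0,0,0,0,0,0,0,0,0,0,0,0,0,0,0,0,0,0,0,0,0,0,0,0,0,0]' 8.5; python3 -m pendant '[0,0,2,0,0,0,0,0,5,0,0,0,0,0,8,0,0,0,0,0,8,0,0,0,0,0,8,0,0,0,0,0,8,0,0,0]'
```

```text
clock: 11.78
position: [653.8, -83.3, 78.4]
eef_rot: [179.9, -0.0, 65.3]
ft_force: [-0.1, -0.3, -0.1]
finger_gap: 0.592
finger_force: 26.8
clock: 12.28
position: [653.5, -83.5, 77.3]
eef_rot: [180.0, -0.0, 65.2]
ft_force: [-0.1, -0.4, -0.3]
finger_gap: 0.993
finger_force: 0.0
clock: 12.78
position: [653.4, -83.4, 156.9]
eef_rot: [-180.0, 0.0, 65.2]
ft_force: [-0.7, -0.7, -0.7]
finger_gap: 0.997
finger_force: 0.0
```

```bash
python3 -m pendant '[-3,-0.7,0,0,0,0.1,-6,-1.4,0,0,0,0.2,-9,-2.1,0,0,0,0.3,-12,-2.9,0,0,0,0.4,-15,-3.6,0,0,0,0.5,-17.5,-4.2,-1,0,0,0.52,-18.3,-4.4,-3,0,0,0.52,-18.3,-4.4,-5,0,0,0.52,-18.3,-4.4,-5.7,0,0,0.52,-18.3,-4.4,-5.7,0,0,0.52]'; python3 -m pendant '[0,0,0,0,0,0,0,0,0,0,0,0,0,0,0,0,0,0]'
```

```text
clock: 13.62
position: [469.0, -127.0, 98.3]
eef_rot: [-179.8, -0.1, 95.0]
ft_force: [0.7, 1.0, -0.5]
finger_gap: 0.994
finger_force: 0.0
clock: 13.87
position: [471.3, -127.5, 101.1]
eef_rot: [179.9, 0.0, 95.1]
ft_force: [-0.8, -0.0, 0.2]
finger_gap: 0.998
finger_force: 0.0
```

```bash
python3 -c "
from h import *
s=vision.read_camera('scene');t=vision.read_camera('top')
a=cv2.resize(s['frame'][130:270,60:360],None,fx=2,fy=2);b=cv2.resize(t['frame'][110:250,140:440],None,fx=2,fy=2)
cv2.imwrite('pics/c3.png',cv2.cvtColor(np.vstack([a,b]),cv2.COLOR_RGB2BGR))"
```

```text
(no output)
```

View pics/c3.png

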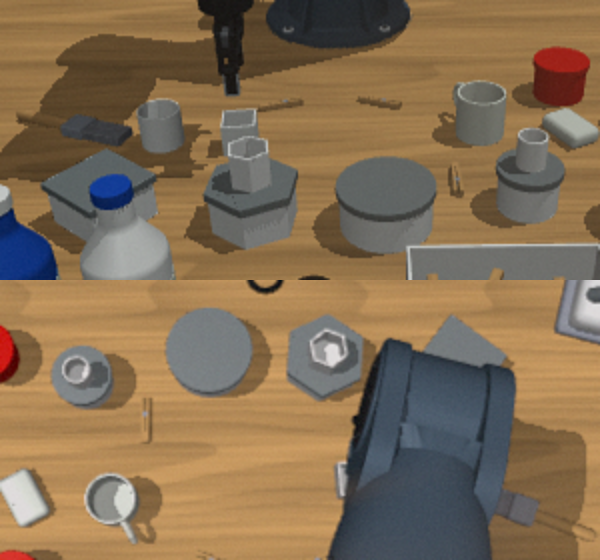

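The small and hex cups stand centred on their lids: scene half (532,150) and (248,165). Next is the square cup.

```bash
python3 -m pendant '[0,0,-3,0,0,0,0,0,-6,0,0,0,0,0,-8,0,0,0,0,0,-9,0,0,0,0,0,-9,0,0,0,0,0,-9,0,0,0]'; python3 -m pendant '[0,0,0,0,0,0,0,0,0,0,0,0,0,0,0,0,0,0,0,0,0,0,0,0,0,0,0,0,0,0,0,0,0,0,0,0,0,0,0,0,0,0,0,0,0,0,0,0]' 0 25
```

```text
clock: 14.47
position: [470.9, -127.5, 10.9]
eef_rot: [180.0, 0.0, 95.0]
ft_force: [-0.2, 1.2, -0.3]
finger_gap: 0.995
finger_force: 0.0
clock: 15.13
position: [471.3, -127.6, 11.4]
eef_rot: [179.9, 0.0, 95.0]
ft_force: [-1.6, 1.6, 9.0]
finger_gap: 0.582
finger_force: 24.9
```

```bash
python3 -m pendant '[0,0,4,0,0,0,0,0,8,0,0,0,0,0,11,0,0,0,2.6,-2.4,12,0,0,0,5.2,-4.8,12,0,0,0,7.8,-7.2,12,0,0,0,10.4,-9.6,12,0,0,0,13,-12,12,0,0,0,15.6,-14.4,12,0,0,0,17.3,-15.7,12,0,0,0]'; python3 -m pendant '[0,0,0,0,0,0,0,0,0,0,0,0,0,0,0,0,0,0,0,0,0,0,0,0]'
```

```text
clock: 15.97
position: [644.9, -286.8, 130.2]
eef_rot: [180.0, 0.0, 95.0]
ft_force: [0.2, 0.0, -0.6]
finger_gap: 0.587
finger_force: 27.2
clock: 16.3
position: [643.1, -283.9, 130.8]
eef_rot: [180.0, 0.0, 95.1]
ft_force: [-0.5, 0.9, -0.6]
finger_gap: 0.581
finger_force: 27.2
```

```bash
python3 -m pendant '[0.1,-0.1,-2.5,0,0,0,0.1,-0.1,-4.2,0,0,0,0.1,-0.1,-5.0,0,0,0,0.1,-0.1,-5.3,0,0,0,0.1,-0.1,-5.3,0,0,0,0.1,-0.1,-5.3,0,0,0]'; python3 -m pendant '[0,0,0,0,0,0,0,0,0,0,0,0,0,0,0,0,0,0,0,0,0,0,0,0,0,0,0,0,0,0,0,0,0,0,0,0]' 8.5; python3 -m pendant '[0,0,2,0,0,0,0,0,5,0,0,0,0,0,8,0,0,0,0,0,8,0,0,0,0,0,8,0,0,0,0,0,8,0,0,0]'
```

```text
clock: 16.8
position: [644.8, -285.4, 78.6]
eef_rot: [179.9, 0.0, 95.1]
ft_force: [-0.6, 0.6, -0.2]
finger_gap: 0.583
finger_force: 27.2
clock: 17.3
position: [644.5, -285.5, 77.4]
eef_rot: [180.0, 0.0, 95.0]
ft_force: [0.6, -0.7, 0.5]
finger_gap: 0.993
finger_force: 0.0
clock: 17.8
position: [644.4, -285.4, 156.8]
eef_rot: [-180.0, -0.0, 95.0]
ft_force: [0.2, -0.3, -1.0]
finger_gap: 0.994
finger_force: 0.0
```

```bash
python3 -m pendant '[-3,0.6,0,0,0,0,-6,1.2,0,0,0,0,-9,1.8,0,0,0,0,-12,2.4,0,0,0,0,-15,3,0,0,0,0,-17.5,3.4,-1,0,0,0,-19,3.7,-3,0,0,0,-19,3.7,-5,0,0,0,-19,3.7,-5.7,0,0,0,-19,3.7,-5.7,0,0,0]'; python3 -m pendant '[0,0,0,0,0,0,0,0,0,0,0,0,0,0,0,0,0,0]'; python3 -c "
from h import *
for n in ('scene','top'):
  p=vision.read_camera(n)
  for q in ('cup_large_round','cup_square'): print(n,q,[(r['xy'],round(r['score'],2)) for r in vision.landmark_of(p,q)[:3]])
  print(proj(p,np.array([[454.5,-248.5,0],[644,-285,65.]])))"
```

```text
clock: 18.63
position: [453.1, -247.7, 98.3]
eef_rot: [-179.8, -0.1, 95.0]
ft_force: [-0.4, 0.7, -0.5]
finger_gap: 0.996
finger_force: 0.0
clock: 18.88
position: [455.3, -248.7, 101.0]
eef_rot: [179.9, 0.0, 95.1]
ft_force: [0.4, -0.4, -0.4]
finger_gap: 0.994
finger_force: 0.0
scene cup_large_round [([143.3, 201.3], 0.95)]
scene cup_square [([108.1, 217.9], 0.72)]
[[141.50292836 200.85101081]
 [108.49333409 219.16487526]]
top cup_large_round [([354.0, 213.4], 0.71)]
top cup_square [([372.5, 150.4], 0.9)]
[[355.22052949 215.08334205]
 [369.75047629 149.71023837]]
```

Both projections agree with the detections. Grasping the large cup.

```bash
python3 -m pendant '[0,0,-3,0,0,0,0,0,-6,0,0,0,0,0,-8,0,0,0,0,0,-9,0,0,0,0,0,-9,0,0,0,0,0,-9,0,0,0]'; python3 -m pendant '[0,0,0,0,0,0,0,0,0,0,0,0,0,0,0,0,0,0,0,0,0,0,0,0,0,0,0,0,0,0,0,0,0,0,0,0,0,0,0,0,0,0,0,0,0,0,0,0]' 0 25
```

```text
clock: 19.68
position: [454.7, -248.5, 10.8]
eef_rot: [-180.0, -0.0, 95.0]
ft_force: [0.7, -0.8, 1.3]
finger_gap: 0.993
finger_force: 0.0
clock: 20.35
position: [455.5, -248.9, 11.9]
eef_rot: [179.9, 0.1, 95.0]
ft_force: [-1.8, 1.2, 8.5]
finger_gap: 0.739
finger_force: 25.6
```

```bash
python3 -m pendant '[0,0,4,0,0,0,0,0,8,0,0,0,0,0,11,0,0,0,0,3,13,0,0,0,0,7,13,0,0,0,0,11,13,0,0,0,0,15,13,0,0,0,0,19,13,0,0,0,1,22.5,13,0,0,0,3.5,25.5,13,0,0,0]'; python3 -m pendant '[2.5,2.5,0,0,0,0,5,5,0,0,0,0,8,7,0,0,0,0,11,8.5,0,0,0,0,14.5,8.5,0,0,0,0,17.3,8.5,0,0,0,0,17.3,8.5,0,0,0,0,17.3,8.5,0,0,0,0,17.3,8.5,0,0,0,0]'
```

```text
clock: 21.18
position: [488.2, 8.9, 141.8]
eef_rot: [179.9, -0.0, 95.1]
ft_force: [1.6, -1.0, 1.1]
finger_gap: 0.741
finger_force: 28.5
clock: 21.93
position: [662.3, 91.5, 140.7]
eef_rot: [180.0, -0.0, 95.0]
ft_force: [-0.2, -0.2, -0.9]
finger_gap: 0.74
finger_force: 28.5
```

```bash
python3 -m pendant '[0,0,-3,0,0,0,0,0,-5,0,0,0,0,0,-6,0,0,0,0,0,-6.35,0,0,0,0,0,-6.35,0,0,0,0,0,-6.35,0,0,0]'; python3 -m pendant '[0,0,0,0,0,0,0,0,0,0,0,0,0,0,0,0,0,0,0,0,0,0,0,0,0,0,0,0,0,0,0,0,0,0,0,0]' 8.5; python3 -m pendant '[0,0,2,0,0,0,0,0,5,0,0,0,0,0,9,0,0,0,-4,0,11,0,0,0,-8,0,12,0,0,0,-12,0,12,0,0,0,-16,0,12,0,0,0,-20,0,12,0,0,0,-24,0,12,0,0,0,-24,0,12,0,0,0]'
sed 's/crop2/crop4/' m2.py > m4.py
python3 - <<'E'
from h import *
P={n:vision.read_camera(n) for n in("top","scene")}
C=dict(cup_large_round=(662.5,91),cup_small_round=(624,280.5),cup_square=(644,-285),cup_hex=(653,-83))
for q,c in C.items():
    obs=[]
    for n,p in P.items():
        m=pick(p,q,proj(p,np.array([[*c,65+SH[q][2]/2]]))[0],14)
        if m is not None: obs.append((p,m))
    if obs: r=fit(q,obs,np.r_[c,65]); print(q,len(obs),r.x[:3].round(1),"lid",c,round(r.fun,2))
a=cv2.resize(P["scene"]["frame"][130:270,60:360],None,fx=2,fy=2);b=cv2.resize(P["top"]["frame"][110:250,140:440],None,fx=2,fy=2)
cv2.imwrite('pics/c4.png',cv2.cvtColor(np.vstack([a,b]),cv2.COLOR_RGB2BGR))
E
```

```text
clock: 22.43
position: [662.4, 91.6, 78.2]
eef_rot: [179.9, -0.0, 95.0]
ft_force: [0.1, -0.1, -1.0]
finger_gap: 0.74
finger_force: 27.9
clock: 22.93
position: [662.5, 91.6, 76.8]
eef_rot: [-180.0, 0.0, 95.0]
ft_force: [0.3, 0.2, 0.1]
finger_gap: 0.997
finger_force: 0.0
clock: 23.77
position: [415.7, 91.0, 196.5]
eef_rot: [-179.8, 0.0, 95.1]
ft_force: [2.0, 0.8, 2.0]
finger_gap: 0.998
finger_force: 0.0
cup_large_round 2 [661.2  92.8  64.2] lid (662.5, 91) 0.25
cup_small_round 2 [621.8 280.6  63.7] lid (624, 280.5) 0.34
cup_square 2 [ 643.8 -285.1   65.6] lid (644, -285) 0.31
cup_hex 2 [649.6 -83.5  66.3] lid (653, -83) 0.32
```

View pics/c4.png

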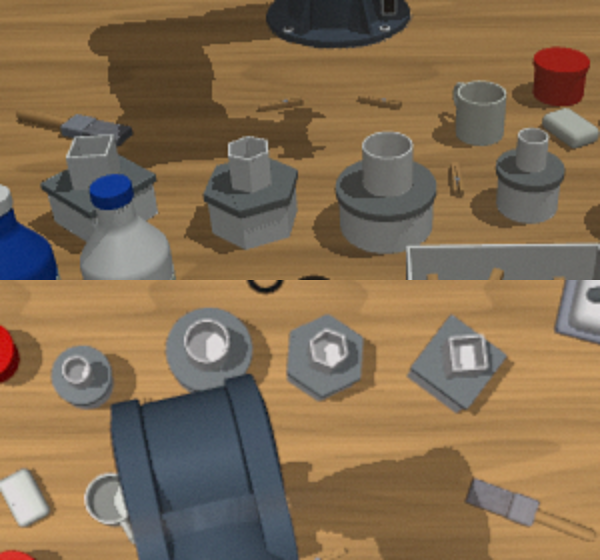

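All four cups stand upright and centred, with fitted heights of 64–66 mm and offsets within a few mm. The mug is in its place at scene half (480,112).

```bash
python3 -c "
from station import finish_job
print(finish_job())"
```

```text
the job is handed in; nothing more can be done
None
```

All four dosing cups stand upright on the lids of their matching tubs, the last pictures putting each within about 4 mm of where I measured the lid centre; the mug was not moved, and the job was handed in at about 24 s of the 104 s allowed (no verdict was returned).

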